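Slide the carrier under the reader bridge

TASK

Push the flat slide carrier along the bench with the fingertips, without grasping, lifting or tipping it, in between the guides and under the reader's low bridge until it lies flat against the end stop. Only then press the reader's start button down and let it go, leaving the carrier home. Leave the jar, bottle, bowl and cassette where they are.

Things in the scene. Friction and masses are not known exactly. Their poses are not given: they have to be found in the camera images.
- carrier: Flat aluminium slide carrier, a loose plate 150 x 90 x 15 mm lying on the bench, four glass microscope slides set crosswise into its top; 0.2 to 0.4 kg. Origin at the centre of its underside; x along its 150 mm length, y along its 90 mm width, z up. It starts on the mouth side (-x side) of the reader, its x axis within about 0.6 rad of the reader's x axis, clear of the guides.
- reader: Slide reader, white and grey, fixed to the bench. Origin on the bench, mid-lane under the bridge; +x is the way the carrier slides in, z up. The bridge (x = -25 to +25 mm) spans the lane 20 mm above the bench, 5 mm over the carrier; with its scan head it is 86 mm high. A pod 30 mm high on its -y side (centre y = -103 mm, 60 x 50 mm) carries the start button.
- mouth (a point): Middle of the lane's mouth, on the bench, 86 mm before the reader's origin. Between here and x = -50 mm (reader frame) the guides narrow from about 127 to 96 mm; from there to x = +50 mm two straight rails keep the lane 96 mm wide. All guides are 14 mm high.
- stop (a point): Middle of the end stop's face, on the bench, at x = +45 mm in the reader's frame: a bar 14 mm high across the lane. With the carrier's front edge against it, the carrier's rear 80 mm still stick out before the bridge, its rear edge at x = -105 mm, outside the guides.
- home (a point): Point on the bench in the reader's lane, 30 mm before the middle of the bridge: the carrier's origin lies here when it is home. Axes as the reader's.
- start_top (a point): Centre of the top face of the start button, a round steel push button 26 mm across on a black housing on the pod; it is pressed straight down.
- start (a joint): Travel of the start button: 0 when up, 0.006 m fully pressed; its spring takes about 4 N fully down and returns it.
- jar: Clear specimen jar with white cap, 64 mm across, 70 mm high, origin at the centre of its underside. Not to be moved.
- bottle: Red reagent bottle, 68 mm across, 150 mm high; origin at the centre of its underside. Not to be moved.
- bowl: Steel bowl, 140 mm across, 50 mm high; origin at the centre of its underside. Not to be moved.
- cassette: Small white tissue cassette, 40 x 28 x 9 mm, lying on the bench beyond the carrier; origin at the centre of its underside. Not to be moved.
Not all that is in view belongs to the job. Several things look just like the carrier: the one meant starts farthest to the robot's left.

How it is judged:
On the way, in this order (a step that is already met when the one before it is completed fails the run):
1. the carrier lies flat against the end stop under the bridge (x of carrier in the frame of reader between -0.035 and -0.025 m and y of carrier in the frame of reader between -0.008 and 0.008 m and angle between the x axis of carrier and the x axis of reader, either way round below 0.08 rad and height (world z) of carrier below 0.003 m and angle between carrier's own z axis and vertical below 0.03 rad), for 0.2 s.
2. the start button is pressed down (value of joint start above 0.004 m), for 0.05 s.
3. the start button is let go (value of joint start below 0.0015 m), for 0.1 s.
At the end, for the whole second after the job is handed in: The carrier lies flat at rest on the bench within 5 mm of the end stop, within 8 mm of the lane's middle and 0.08 rad of its direction, and the start button, pressed at least 4 mm after the carrier was home, is up again (within 1.5 mm) (all of step 1 and value of joint start below 0.0015 m and linear speed of carrier below 0.01 m/s); the robot touches nothing.
It fails at once if the carrier is lifted off the bench (origin more than 6 mm up) (height (world z) of carrier above 0.006 m).
It fails at once if the carrier is tipped more than 0.1 rad (angle between carrier's own z axis and vertical above 0.1 rad).
It fails at once if the button is pressed while the carrier is not home (value of joint start above 0.004 m and not (x of carrier in the frame of reader between -0.035 and -0.025 m and y of carrier in the frame of reader between -0.008 and 0.008 m and angle between the x axis of carrier and the x axis of reader, either way round below 0.08 rad and height (world z) of carrier below 0.003 m and angle between carrier's own z axis and vertical below 0.03 rad)).
It fails at once if the jar, bottle, bowl or cassette is moved more than 15 mm (distance of any of jar, bottle, bowl, cassette from where it was at the start of the episode above 0.015 m).
It also fails if it takes over 72 s, if anything falls off the work surface, if the arm or the gripper's body presses on something with over 40 N, if the wrist force passes 120 N, or if a joint passes its speed limit or range.

ROBOT

A 6-joint arm with a two-finger parallel gripper is mounted at the origin on the work surface. World frame = base frame: x ahead of the robot, y to its left, z up, the work surface at z = 0. Lengths are in m, angles in rad, forces in N, time in s.
With the tool pointing down it reaches from about 0.35 to 0.975 m from the base axis. Payload 4.9 kg.
Tool frame: the origin (TCP) lies at the very end of the fingers, on their centre line; the grasp point (between the pads) lies manip.grip_point_offset behind it (manip.grip_point_offset is the distance from the TCP to the grasp point, in m); z points along the fingers, y is the direction in which the jaws open and shut (so a half turn about z gives the same grasp; the last joint's range is limited). The gripper opens to 85 mm and grips with 20 to 120 N. Pads are 22 mm wide; open, the fingers measure 114 mm over their backs; the gripper's body (76 mm by 85 mm) begins 54 mm behind the grasp point. The pads swing forward as they close: fully open they stand 13 mm farther back than shut.
Start: joints at [1.049, 0.053, 1.613, -0, 1.476, -0.119], TCP at [0.245, 0.575, 0.231] pointing down, gripper open.
Joint ranges: [-3.01, 3.01], [-1.01, 2.22], [0.06, 2.58], [-1.02, 4.17], [0.09, 2.62], [-3.14, 3.14]. Speed limits (rad/s): [2.57, 2.57, 3.14, 3.14, 3.14, 3.14].

INTERFACE

Orientations are given as a unit quaternion [w, x, y, z].
In Python, from plant import status, grab_frame, camera_params, ticket, boxes_of, outline_of, manip gives the robot as it stands. The module is installed in compiled form; this text tells all that it offers.
- The arm moves only by the tool play_rows, never from a script. Its argument "deltas" is a list of rows, each a list of 2 entries, a list of its own where there are three numbers: the shift along the world's x, y, z in m, then the turn about the world's z in rad. A call has 1 to 5 rows; each row is the pose to reach, as a shift and turn from the pose commanded when the call began; what a row does not reach only later rows make up. A row lasts 1/8 s, in which the tool goes at most 62.5 mm and 10.7 degrees, less where a joint would pass 70% of its speed; a pose out of reach is approached as far as the arm can. A call with a gripper value outside its range is refused whole. "grip" is the opening, from -1 (shut) to 1 (fully open), set as the call begins (left out, the last holds). The fingers move at their own pace and stop on an object; the grip force is fixed at half the most. Time passes only in rows, so rows that repeat a pose let the fingers close. It gives the time, the measured TCP pose, the force and the opening at its end, in the units of the state.
- status.state(): the state, without advancing time (a new reading comes with each control period).
- grab_frame(name): name is "scene" or "top"; returns (picture, depth): 420x560x3 uint8, blue, green, red; 420x560 float32, m along the optical axis (not along the pixel's ray), 0 where there is no reading.
- camera_params(name): a dict with "mtx" (3x3 intrinsics, pixels), "world_from_camera" (4x4, takes a point from camera to world coordinates). Camera axes: x right, y up, looking along -z (the intrinsics and any distortion apply to the point x, -y, -z); pixel columns grow to the right and rows downward; lengths in m; the calibration is good to about 2 mm. A picture is of the moment at which its call begins. camera_params takes no time and is no camera call.
- ticket.job_done(): hands the job in, once; it reports no verdict.
Trained networks look in the newest picture that a camera, given by its name, has taken for a name from the list of things; names that differ only in an ending like _2 or _b are one class to them, and where a whole thing is asked for, a point or a joint stands for the part that bears it (a point fixed in the world has none). Each returns a list of dicts, best first, with "confidence" (0 to 1); they miss things now and then, are a little off and sometimes report something else, mostly with a low value. They report only what shows in the picture. A call takes as long as a camera call. They do not tell look-alikes from the thing itself.
- boxes_of(camera, name): "box" ([left, top, right, bottom] in pixels, round what is visible of it).
- outline_of(camera, name): "region" (420x560 bool, what is visible of it) and "box" ([left, top, right, bottom] in pixels, round what is visible of it).
The state is a dict: "time": time; "joint_pos": joint angles; "joint_vel": joint speeds; "joint_efforts": joint torques, N m; "tool_pos": TCP position; "tool_rot": TCP orientation; "contact_force": force on the tool from outside, world axes, zero at the start; "ft_torque": the same for the moment, N m; "gripper_width": opening from 0.0 (shut) to 1.0 (fully open).
Only numpy, scipy, OpenCV 4.12 (cv2) and the standard library are available. Lean on these libraries where they do the work, as an engineer would, in place of code of your own. Each camera call takes 0.05 s, during which the arm holds its last target.

## Working session

There is one attempt and no reset: what is moved stays moved. The work goes in short steps, Python scripts to look and compute and a tool call to move; the robot and the scene stay as the last step left them, time stands still between calls to the robot, and variables do not carry over. Pictures are saved under pics/ and viewed, and the job is handed in when it is done.

Besides the shell and the picture viewer there is one more tool, called as a command line: name --argument value ..., lists and objects as JSON in quotes. play_rows: Moves the arm, as the interface text tells. Its arguments: {"type":"object","properties":{"deltas":{"type":"array"},"grip":{"type":"number"}},"required":["deltas"]}

```bash
mkdir -p pics
cat > h.py <<'E'
import numpy as np,cv2
from plant import status, grab_frame, camera_params, ticket, boxes_of, outline_of, manip
def world(cam,u,v,d):
    p=camera_params(cam);K=np.array(p["mtx"]);T=np.array(p["world_from_camera"])
    u=np.atleast_1d(u).astype(float);v=np.atleast_1d(v).astype(float);d=np.atleast_1d(d)
    x=(u-K[0,2])/K[0,0]*d;y=(v-K[1,2])/K[1,1]*d
    P=np.stack([x,-y,-d,np.ones_like(d)])
    return (T@P)[:3].T
E
python3 - <<'E'
from h import *
for c in("scene","top"):
    im,d=grab_frame(c);cv2.imwrite(f"pics/{c}0.png",im);np.save(f"{c}0.npy",d)
    p=camera_params(c);print(p)
for n in ("carrier","reader","start_top","jar","bottle","bowl","cassette"):
    for c in ("top","scene"):
        print(n,c,[(r["box"],round(r["confidence"],2)) for r in boxes_of(c,n)])
s=status.state();print(s);print(manip.grip_point_offset)
E
```

```text
{'mtx': array([[407.97760863,   0.        , 275.1828767 ],
       [  0.        , 407.97760863, 209.00777674],
       [  0.        ,   0.        ,   1.        ]]), 'world_from_camera': array([[-0.48929388, -0.52929684,  0.69313516,  1.36209086],
       [ 0.87194492, -0.3127752 ,  0.37667457,  0.44077515],
       [ 0.01742282,  0.78868024,  0.61455668,  0.75950512],
       [ 0.        ,  0.        ,  0.        ,  1.        ]])}
{'mtx': array([[416.12430731,   0.        , 272.74440535],
       [  0.        , 416.12430731, 206.82216655],
       [  0.        ,   0.        ,   1.        ]]), 'world_from_camera': array([[-2.32668108e-03,  9.85731641e-01, -1.68308405e-01,
         4.09365165e-01],
       [-9.99997269e-01, -2.33085231e-03,  1.72777165e-04,
         1.64943820e-02],
       [-2.21990115e-04,  1.68308347e-01,  9.85734371e-01,
         9.82681364e-01],
       [ 0.00000000e+00,  0.00000000e+00,  0.00000000e+00,
         1.00000000e+00]])}
carrier top [([311.7, 196.2, 376.2, 240.5], 0.75), ([350.1, 81.1, 421.0, 139.2], 0.72), ([89.6, 252.1, 153.6, 311.3], 0.28)]
carrier scene [([20
[... 981 characters left out ...]
52)]
{'time': 0.8, 'joint_pos': array([ 1.04898672e+00,  5.26848879e-02,  1.61289207e+00, -1.26781301e-05,
        1.47599317e+00, -1.18981154e-01]), 'joint_vel': array([-0.00074515,  0.0016586 ,  0.00054056,  0.00056105, -0.00093616,
       -0.00129279]), 'joint_efforts': array([-9.67661458e-05, -3.93636417e+01, -3.70443356e+01,  4.19973901e-05,
        3.76201124e-04,  1.54346782e-05]), 'tool_pos': array([0.24499885, 0.57496375, 0.2313177 ]), 'tool_rot': array([9.53817060e-06, 2.00054581e-01, 9.79784754e-01, 8.70692755e-06]), 'contact_force': array([0.19827691, 0.83285611, 0.29544647]), 'ft_torque': array([-0.00303687,  0.08125681, -0.00638858]), 'gripper_width': 1.0012708089162092}
0.0187
```

View pics/top0.png

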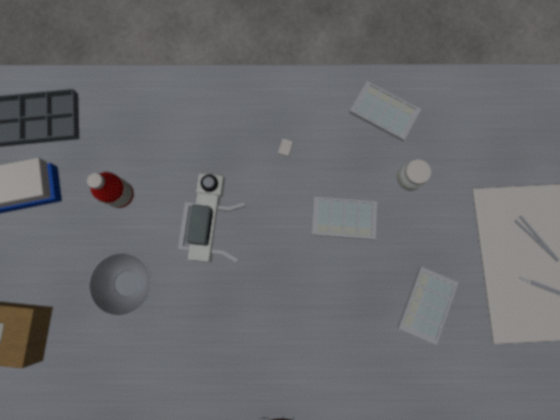

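View pics/scene0.png

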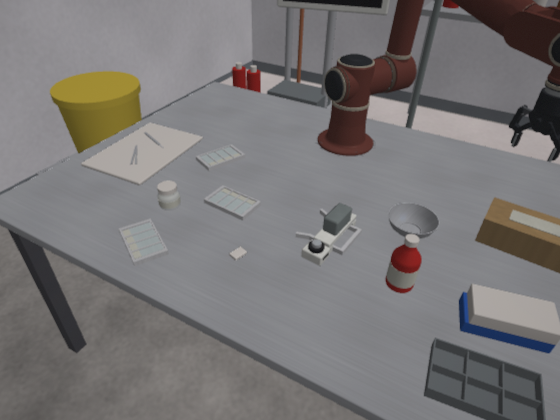

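Run:
```python
from h import *
im=cv2.imread("pics/top0.png");d=np.load("top0.npy")
vv,uu=np.mgrid[0:420,0:560]
P=world("top",uu.ravel(),vv.ravel(),d.ravel()).reshape(420,560,3)
np.save("P0.npy",P)
print(P[218,345],P[218,290],P[150,330], P[226,200],P[183,209],P[200,180])
c=im[160:280,160:400];cv2.imwrite("pics/c1.png",cv2.resize(cv2.convertScaleAbs(c,alpha=1.5),None,fx=3.3,fy=3.3,interpolation=cv2.INTER_CUBIC))
z=np.clip(P[...,2]*255/0.1,0,255).astype(np.uint8)
z=np.clip(P[...,2]*255/0.03,0,255).astype(np.uint8)
c=z[160:280,160:400];cv2.imwrite("pics/z1.png",cv2.resize(c,None,fx=3.3,fy=3.3,interpolation=cv2.INTER_NEAREST))
```

```text
[ 0.54813714 -0.15399426  0.01097082] [ 0.54974386 -0.02468566  0.00188199] [ 7.18264121e-01 -1.24467441e-01 -1.71973794e-04] [0.52114365 0.17493175 0.08195736] [0.62476964 0.16279168 0.04863958] [5.94244561e-01 2.39029242e-01 3.30662098e-04]
```

View pics/c1.png

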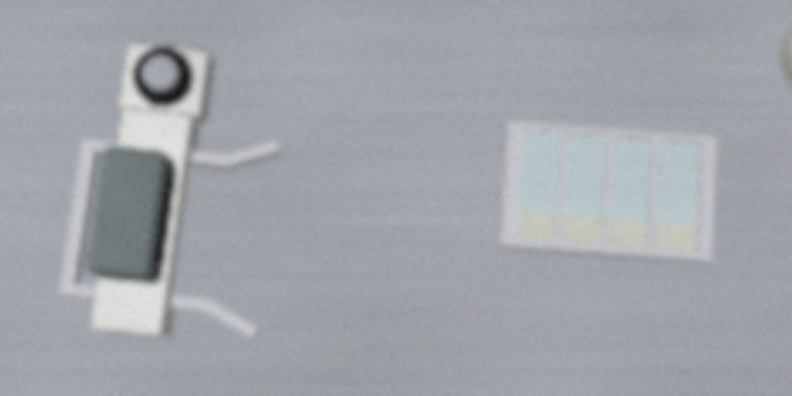

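View pics/z1.png

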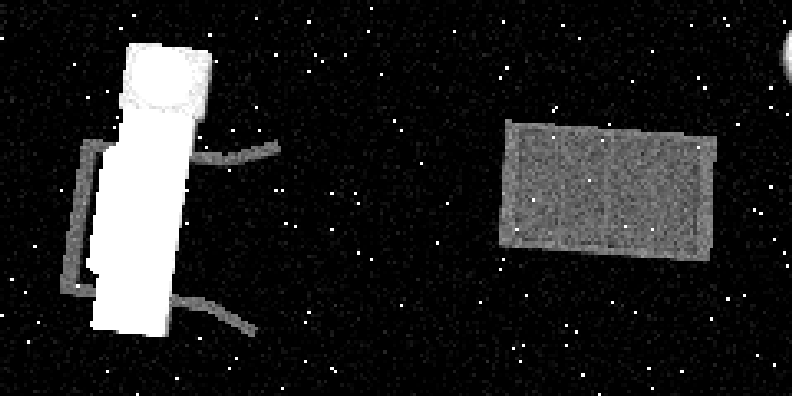

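```bash
cat >> h.py <<'E'
def cloud():
    im,d=grab_frame("top")
    vv,uu=np.mgrid[0:420,0:560]
    return im,world("top",uu.ravel(),vv.ravel(),cv2.medianBlur(d,3).ravel()).reshape(420,560,3)
def rect(mask,P,zc):
    n,l,st,_=cv2.connectedComponentsWithStats(mask.astype(np.uint8),connectivity=8)
    k=1+np.argmax(st[1:,4]);m=l==k
    pts=P[m][:,:2].astype(np.float32)
    (c,s,a)=cv2.minAreaRect(pts); return np.array(c),s,a,m
E
python3 - <<'E'
from h import *
im,P=cloud();np.save("P0.npy",P)
Z=P[...,2]
m=np.zeros((420,560),bool);m[180:260,300:385]=1
c,s,a,mm=rect(m&(Z>.006)&(Z<.025),P,0);print("carrier",c,s,a,np.median(P[mm][:,2]),P[mm][:,:2].mean(0))
m[:]=0;m[165:275,165:255]=1
mt=m&(Z>.022);c,s,a,mm=rect(mt,P,0);print("reader tall",c,s,a)
q=P[mm]
for lo,hi in((.022,.035),(.035,.05),(.05,.07),(.07,.1)):
    k=(q[:,2]>lo)&(q[:,2]<=hi);print(lo,k.sum(),cv2.minAreaRect(q[k][:,:2].astype(np.float32)) if k.sum()>3 else '')
ml=m&(Z>.008)&(Z<.02)
for r in np.argwhere(ml)[::6]: pass
# stop line: 
ms=ml.copy();ms[:,190:]=0;ms[:206]=0;ms[:,:175]=0;ms[246:]=0
p=P[ms];print("stop",len(p),cv2.fitLine(p[:,:2].astype(np.float32),cv2.DIST_HUBER,0,.01,.01).ravel(),p[:,2].mean(), np.arctan2(*cv2.fitLine(p[:,:2].astype(np.float32),cv2.DIST_HUBER,0,.01,.01).ravel()[:2]))
for nm,(r0,r1,c0,c1) in dict(up=(195,215,216,248),lo=(243,265,209,240)).items():
    for cc in range(c0,c1,2):
        rr=np.where(ml[r0:r1,cc])[0]+r0
        if len(rr): print(nm,cc,P[rr,cc][:,:2].mean(0).round(4),round(float(np.ptp(P[rr,cc,0])),4))
for n,b in dict(jar=(396,160,431,189),cassette=(275,139,295,156),bottle=(87,172,133,210)).items():
    q=P[b[1]:b[3],b[0]:b[2]].reshape(-1,3);q=q[q[:,2]>.005];print(n,q.min(0),q.max(0))
E
```

```text
carrier [ 0.5501532  -0.15053257] (0.15072132647037506, 0.09091859310865402) 85.52079010009766 0.01227742004625898 [ 0.54944927 -0.15025583]
reader tall [0.5513137  0.17426014] (0.06013619154691696, 0.20570193231105804) 83.43108367919922
0.022 368 ((0.5513136982917786, 0.17426013946533203), (0.06013619154691696, 0.20570193231105804), 83.43108367919922)
0.035 869 ((0.5490386486053467, 0.17430496215820312), (0.049532581120729446, 0.20081569254398346), 82.67312622070312)
0.05 127 ((0.5600537657737732, 0.16777049005031586), (0.03851533308625221, 0.15683411061763763), 80.30110168457031)
0.07 822 ((0.5268587470054626, 0.17874516546726227), (0.04590403288602829, 0.08613944798707962), 83.24639129638672)
stop 195 [ 0.9923391  -0.12354414  0.5349927   0.2263309 ] 0.012356269752154004 1.694657
up 218 [0.5818 0.1457] 0.0177
up 220 [0.5833 0.1413] 0.0319
up 222 [0.574  0.1365] 0.0066
up 224 [0.5741 0.1319] 0.007
up 226 [0.5738 0.127 ] 0.0078
up 228 [0.5725 0.1221] 0.0045
up 230 [0.5736 0.1174] 0.0069
up 232 [0.5749 0.1127] 0.0048
up 234 [0.5761 0.108 ] 0.0068
up 236 [0.5785 0.1033] 0.0071
up 238 [0.5785 0.0986] 0.0071
up 240 [0.5807 0.0938] 0.0071
up 242 [0.5819 0.0891] 0.0047
up 244 [0.5823 0.0845] 0.0
lo 209 [0.4481 0.1637] 0.0
lo 211 [0.4665 0.1597] 0.0135
lo 213 [0.4724 0.1554] 0.007
lo 215 [0.4712 0.1506] 0.0045
lo 217 [0.47  0.146] 0.0068
lo 219 [0.47   0.1413] 0.0068
lo 221 [0.47   0.1367] 0.0068
lo 223 [0.4677 0.1321] 0.0068
lo 225 [0.4654 0.1274] 0.0069
lo 227 [0.4631 0.1227] 0.007
lo 229 [0.4607 0.118 ] 0.007
lo 231 [0.4584 0.1133] 0.007
lo 233 [0.4538 0.1087] 0.0067
lo 235 [0.4515 0.104 ] 0.0068
jar [ 0.61622018 -0.3398012   0.00505318] [ 0.67619059 -0.28010972  0.07155442]
cassette [ 0.70391693 -0.03116727  0.00501933] [0.74464325 0.00319995 0.01048323]
bottle [0.57501755 0.34975986 0.00523494] [0.63991607 0.41569307 0.15055256]
```

play_rows --deltas '[[[0.025, -0.05, 0], 0.06], [[0.05, -0.1, 0], 0.12], [[0.075, -0.15, 0], 0.18], [[0.1, -0.2, 0], 0.24], [[0.13, -0.25, 0], 0.284]]' --grip 0.1

```text
time: 1.48
tool_pos: [0.3754, 0.3235, 0.2316]
tool_rot: [0.0, 0.058, 0.998, 0.0]
contact_force: [0.4, -0.3, 0.8]
gripper_width: 0.548
```

play_rows --deltas '[[[0.025, -0.05, 0], 0], [[0.05, -0.1, 0], 0], [[0.075, -0.15, 0], 0], [[0.1, -0.2, 0], 0], [[0.13, -0.25, 0], 0]]'

```text
time: 2.1
tool_pos: [0.5056, 0.0733, 0.2317]
tool_rot: [0.001, 0.059, 0.998, 0.0]
contact_force: [1.3, 0.1, -0.0]
gripper_width: 0.551
```

play_rows --deltas '[[[0.025, -0.05, 0], 0], [[0.05, -0.1, 0], 0], [[0.075, -0.15, 0], 0], [[0.1, -0.2, 0], 0], [[0.126, -0.235, 0], 0]]'

```text
time: 2.72
tool_pos: [0.6316, -0.1624, 0.2313]
tool_rot: [0.0, 0.06, 0.998, -0.0]
contact_force: [0.5, 1.0, 0.5]
gripper_width: 0.55
```

play_rows --deltas '[[[0, 0, -0.05], 0], [[0, 0, -0.1], 0], [[0, 0, -0.15], 0], [[0, 0, -0.19], 0], [[0, 0, -0.2], 0]]'

```text
time: 3.35
tool_pos: [0.6285, -0.1591, 0.0276]
tool_rot: [-0.003, 0.059, 0.998, 0.001]
contact_force: [-0.0, -0.1, 0.1]
gripper_width: 0.551
```

Run:
```python
from h import *
print(status.state()["tool_pos"])
for c in("scene","top"):
    im,d=grab_frame(c);cv2.imwrite(f"pics/{c}1.png",im);np.save(f"{c}1.npy",d)
    if c=="scene":
        cr=im[130:290,140:340];cv2.imwrite("pics/s1c.png",cv2.resize(cr,None,fx=4,fy=3.7))
        vv,uu=np.mgrid[0:420,0:560]
        P=world(c,uu.ravel(),vv.ravel(),d.ravel())
        k=(abs(P[:,0]-.632)<.03)&(abs(P[:,1]+.162)<.06)&(P[:,2]>.004)
        q=P[k];print(len(q),np.percentile(q[:,2],[0,2,5,10]))
        for lo in(-.06,-.04,-.02,0,.02,.04): 
            r=q[(q[:,1]+.162>lo)&(q[:,1]+.162<=lo+.02)]
            print(lo,len(r),r.min(0) if len(r) else '',r.max(0) if len(r) else '')
```

```text
[ 0.62850973 -0.15912729  0.0275509 ]
2264 [0.00457511 0.04288649 0.05864789 0.08211916]
-0.06 299 [ 0.60242868 -0.22188329  0.07385497] [ 0.65687015 -0.20215016  0.35739089]
-0.04 335 [ 0.60207221 -0.20195103  0.03016742] [ 0.66197911 -0.18203529  0.35885284]
-0.02 276 [ 0.60536478 -0.181987    0.03131975] [ 0.66199379 -0.16212612  0.34719042]
0 199 [ 0.60352901 -0.16199474  0.08910317] [ 0.66196354 -0.14227321  0.34677404]
0.02 800 [ 0.60475516 -0.14187825  0.02949424] [ 0.66195648 -0.12203726  0.35062146]
0.04 355 [ 0.60219219 -0.12197553  0.00457511] [ 0.66192637 -0.1020172   0.37198544]
```

View pics/s1c.png

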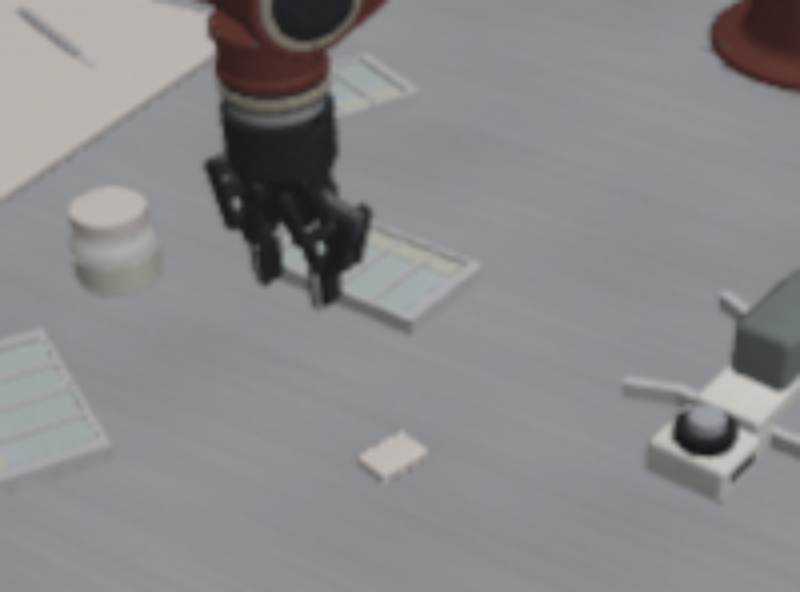

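play_rows --deltas '[[[0, 0, -0.006], 0], [[0, 0, -0.012], 0], [[0, 0, -0.018], 0], [[0, 0, -0.023], 0], [[0, 0, -0.023], 0]]'

```text
time: 4.08
tool_pos: [0.6305, -0.1599, 0.0076]
tool_rot: [-0.001, 0.059, 0.998, 0.0]
contact_force: [-0.0, 0.6, 0.3]
gripper_width: 0.551
```

play_rows --deltas '[[[-0.008, 0.001, 0], 0], [[-0.016, 0.002, 0], 0], [[-0.022, 0.0026, 0], 0], [[-0.028, 0.0033, 0], 0], [[-0.034, 0.004, 0], 0]]'

```text
time: 4.7
tool_pos: [0.5969, -0.1561, 0.0086]
tool_rot: [0.001, 0.059, 0.998, -0.0]
contact_force: [0.6, -0.3, -0.3]
gripper_width: 0.552
```

play_rows --deltas '[[[-0.008, 0.001, 0], 0], [[-0.016, 0.002, 0], 0], [[-0.024, 0.0028, 0], 0], [[-0.032, 0.0038, 0], 0], [[-0.04, 0.0047, 0], 0]]'

```text
time: 5.32
tool_pos: [0.5567, -0.1513, 0.0085]
tool_rot: [0.0, 0.059, 0.998, -0.0]
contact_force: [2.6, -0.3, 0.1]
gripper_width: 0.556
```

```bash
cat >> h.py <<'E'
TH=np.deg2rad(83.2);O=np.array([.5266,.1772]);X=np.array([np.cos(TH),np.sin(TH)]);Y=np.array([-X[1],X[0]])
def rf(p): d=np.asarray(p)[:2]-O; return np.round([d@X,d@Y],4)
def wf(a,b): return O+a*X+b*Y
E
python3 - <<'E'
from h import *
s=status.state();print(s["tool_pos"],rf(s["tool_pos"]),s["contact_force"])
im,P=cloud();cv2.imwrite("pics/t2.png",cv2.resize(im[130:290,160:400],None,fx=3.3,fy=3.3))
im,d=grab_frame("scene");cv2.imwrite("pics/s2.png",im)
E
```

```text
[ 0.55665975 -0.1513351   0.00849255] [-0.3227 -0.0687] [ 2.64444693 -0.25265435  0.14661691]
```

View pics/t2.png

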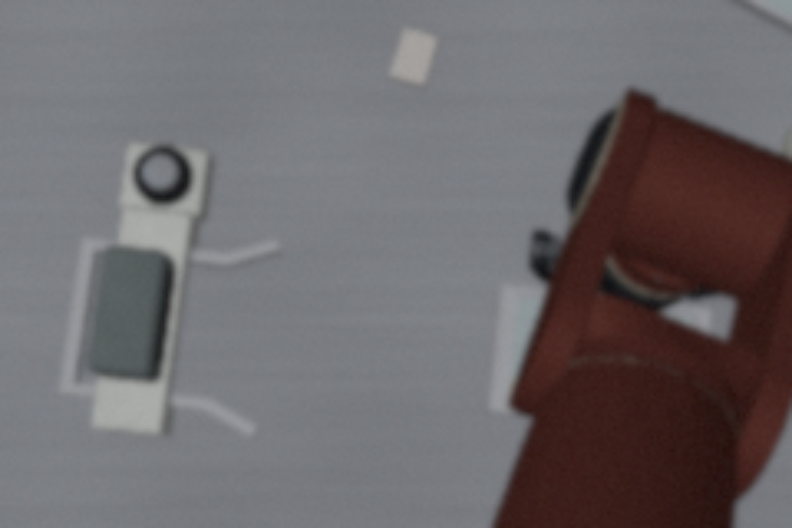

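play_rows --deltas '[[[-0.006, 0.0007, 0], 0], [[-0.0115, 0.0014, 0], 0], [[-0.0125, 0.0015, 0], 0], [[-0.0125, 0.0015, 0], 0]]'

```text
time: 5.92
tool_pos: [0.544, -0.1497, 0.0081]
tool_rot: [-0.001, 0.059, 0.998, 0.0]
contact_force: [-0.4, 0.3, -0.7]
gripper_width: 0.547
```

play_rows --deltas '[[[0.015, -0.0018, 0], 0], [[0.03, -0.0036, 0.01], 0], [[0.03, -0.0036, 0.05], 0], [[0.03, -0.0036, 0.09], -0.18], [[0.03, -0.0036, 0.1], -0.36]]'

```text
time: 6.55
tool_pos: [0.5775, -0.1544, 0.1124]
tool_rot: [0.003, 0.24, 0.971, -0.0]
contact_force: [-0.1, -0.1, -0.7]
gripper_width: 0.548
```

play_rows --deltas '[[[0.01, -0.04, 0], -0.18], [[0.01, -0.08, 0], -0.36], [[0.01, -0.12, 0], -0.54], [[0.01, -0.15, 0], -0.72], [[0.01, -0.17, 0], -0.9]]'

```text
time: 7.18
tool_pos: [0.5851, -0.3253, 0.1082]
tool_rot: [0.0, 0.639, 0.769, -0.0]
contact_force: [-0.4, 0.3, -0.3]
gripper_width: 0.551
```

Run:
```python
from h import *
s=status.state();print(s["tool_pos"],rf(s["tool_pos"]),s["joint_pos"])
im,P=cloud();cv2.imwrite("pics/t3.png",cv2.resize(im[130:290,160:400],None,fx=3.3,fy=3.3))
Z=P[...,2];m=np.zeros((420,560),bool);m[180:290,280:400]=1
c,sz,a,mm=rect(m&(Z>.006)&(Z<.02),P,0);print(c,rf(c),sz,a)
```

```text
[ 0.58512143 -0.32526766  0.10817047] [-0.492  -0.1176] [-6.18379322e-01  2.53220423e-01  1.60224348e+00 -1.13341241e-04
  1.28602363e+00 -8.03456069e-01]
[ 0.48739162 -0.14179277] [-0.3214  0.0012] (0.15101149678230286, 0.09044112265110016) 83.23191833496094
```

View pics/t3.png

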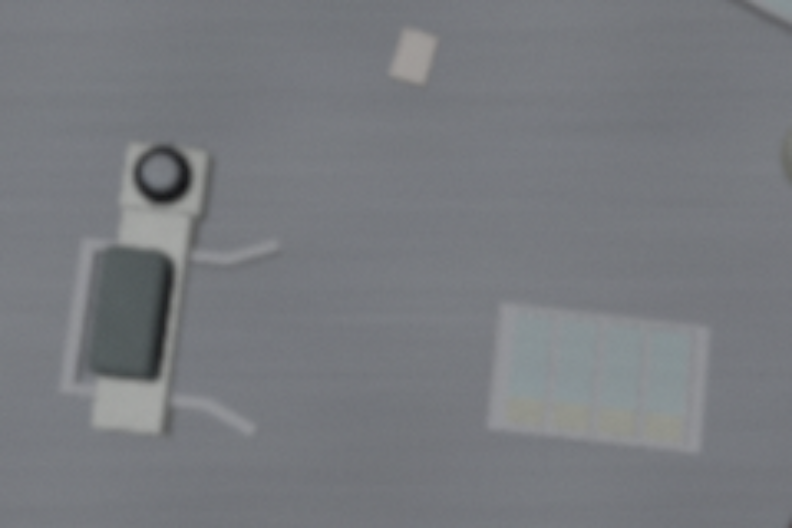

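play_rows --deltas '[[[-0.03, 0.02, 0], -0.15], [[-0.06, 0.04, 0], -0.303], [[-0.09, 0.06, 0], -0.303], [[-0.109, 0.0775, 0], -0.303], [[-0.109, 0.0775, 0], -0.303]]'

```text
time: 7.85
tool_pos: [0.4752, -0.2448, 0.1081]
tool_rot: [-0.0, 0.744, 0.668, 0.0]
contact_force: [-0.2, -0.0, -0.0]
gripper_width: 0.548
```

play_rows --deltas '[[[0, 0, -0.04], 0], [[0, 0, -0.075], 0], [[0, 0, -0.088], 0], [[0, 0, -0.096], 0], [[0, 0, -0.1], 0]]'

```text
time: 8.48
tool_pos: [0.4765, -0.2466, 0.009]
tool_rot: [0.001, 0.745, 0.667, 0.0]
contact_force: [-0.2, 0.3, -0.6]
gripper_width: 0.545
```

play_rows --deltas '[[[0, 0, 0], 0], [[0, 0, 0], 0]]'

```text
time: 8.72
tool_pos: [0.4761, -0.2464, 0.0093]
tool_rot: [0.001, 0.745, 0.667, 0.0]
contact_force: [-0.4, -0.1, 0.4]
gripper_width: 0.551
```

Run:
```python
from h import *
s=status.state();print(s["tool_pos"],rf(s["tool_pos"]),s["tool_rot"],s["contact_force"])
q=s["tool_rot"];print(np.rad2deg(2*np.arctan2(q[2],q[1]))-90)
```

```text
[ 0.47613041 -0.24637339  0.00926964] [-0.4266 -0.    ] [8.53059053e-04 7.45222592e-01 6.66815204e-01 2.09796042e-04] [-0.37535261 -0.07690876  0.40212059]
-6.356492307207731
```

play_rows --deltas '[[[0.001, 0.009, -0.001], -0.007], [[0.002, 0.018, -0.001], -0.007], [[0.0032, 0.027, -0.001], -0.007], [[0.0043, 0.036, -0.001], -0.007], [[0.0054, 0.045, -0.001], -0.007]]'

```text
time: 9.35
tool_pos: [0.4811, -0.2004, 0.0074]
tool_rot: [0.0, 0.747, 0.664, -0.0]
contact_force: [-0.8, -1.9, 0.1]
gripper_width: 0.549
```

play_rows --deltas '[[[0.0012, 0.01, 0], 0], [[0.0024, 0.02, 0], 0], [[0.0036, 0.03, 0], 0], [[0.0048, 0.04, 0], 0], [[0.006, 0.05, 0], 0]]'

```text
time: 9.98
tool_pos: [0.487, -0.1503, 0.0074]
tool_rot: [0.0, 0.748, 0.664, -0.0]
contact_force: [0.0, -2.5, 0.2]
gripper_width: 0.546
```

play_rows --deltas '[[[0.0012, 0.01, 0], 0], [[0.0024, 0.02, 0], 0], [[0.0036, 0.03, 0], 0], [[0.0048, 0.04, 0], 0], [[0.006, 0.05, 0], 0]]'

```text
time: 10.6
tool_pos: [0.493, -0.1003, 0.0074]
tool_rot: [0.0, 0.748, 0.664, -0.0]
contact_force: [-0.5, -2.2, 1.6]
gripper_width: 0.553
```

Run:
```python
from h import *
s=status.state();print(s["tool_pos"],rf(s["tool_pos"]),s["tool_rot"],s["contact_force"])
im,P=cloud();cv2.imwrite("pics/t4.png",cv2.resize(im[130:290,160:400],None,fx=3.3,fy=3.3))
im,d=grab_frame("scene");cv2.imwrite("pics/s4.png",cv2.resize(im[130:290,160:400],None,fx=3.3,fy=3.3))
```

```text
[ 0.49299946 -0.10030826  0.00736642] [-0.2795  0.0005] [ 5.72419299e-05  7.47556332e-01  6.64198409e-01 -1.06748752e-05] [-0.50131815 -2.20330471  1.59899918]
```

View pics/t4.png

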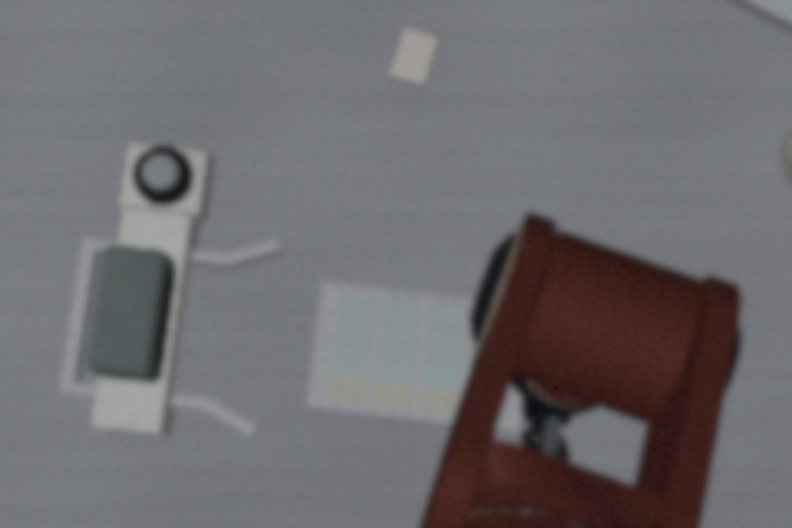

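View pics/s4.png

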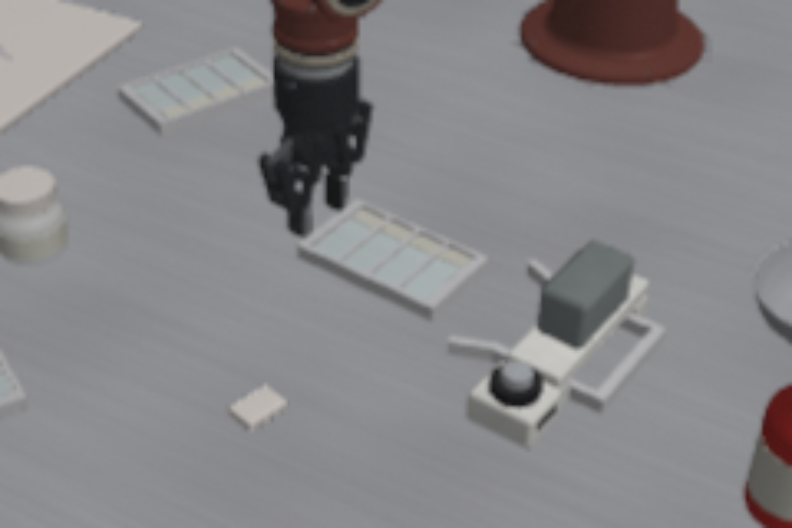

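```bash
cat > fm.py <<'E'
from h import *
im,P=cloud();Z=P[...,2]
R=(P[...,:2]-O);xr=R@X;yr=R@Y
# visible carrier/lane low points in reader frame, y extent by x slices
for x0 in np.arange(-.22,-.02,.012):
    k=(abs(xr-x0)<.006)&(abs(yr)<.075)&(Z>.006)&(Z<.02)
    if k.sum()>5: print(round(x0,3),k.sum(),yr[k].min().round(4),yr[k].max().round(4))
k=(abs(yr)<.03)&(Z>.006)&(Z<.02)&(xr<-.03)
if k.any():
    for y0 in(-.03,-.02,-.01,0,.01,.02,.03):
        kk=k&(abs(yr-y0)<.005);print("front",y0,xr[kk].max().round(4),xr[kk].min().round(4))
s=status.state();print(rf(s["tool_pos"]),s["contact_force"],s["time"])
E
python3 fm.py
```

```text
-0.22 190 -0.0436 0.0462
-0.208 200 -0.0444 0.046
-0.196 196 -0.0432 0.0459
-0.184 201 -0.0443 0.0462
-0.172 197 -0.0442 0.0455
-0.16 198 -0.0439 0.0459
-0.148 198 -0.044 0.0458
-0.136 198 -0.0434 0.0458
-0.124 200 -0.0442 0.0459
-0.112 8 -0.0384 0.0396
-0.088 12 -0.0681 0.0689
-0.076 41 -0.0677 0.0693
-0.064 44 -0.064 0.0638
-0.052 38 -0.0579 0.0582
-0.04 39 -0.0563 0.0557
-0.028 54 -0.0738 0.0738
front -0.03 -0.1188 -0.8265
front -0.02 -0.1176 -0.8281
front -0.01 -0.1182 -0.8279
front 0 -0.1177 -0.8275
front 0.01 -0.1187 -0.8281
front 0.02 -0.1176 -0.8282
front 0.03 -0.1186 -0.8283
[-0.2792  0.001 ] [ 0.17236117  0.0448779  -0.3790163 ] 10.75
```

play_rows --deltas '[[[0.0012, 0.01, 0], 0], [[0.0024, 0.02, 0], 0], [[0.0036, 0.03, 0], 0], [[0.0048, 0.04, 0], 0], [[0.006, 0.05, 0], 0]]'

```text
time: 11.38
tool_pos: [0.4989, -0.0502, 0.0072]
tool_rot: [-0.0, 0.748, 0.664, -0.0]
contact_force: [-0.7, -1.9, -0.1]
gripper_width: 0.553
```

play_rows --deltas '[[[0.001, 0.008, 0], 0], [[0.002, 0.016, 0], 0], [[0.0029, 0.024, 0], 0], [[0.0038, 0.032, 0], 0], [[0.0048, 0.04, 0], 0]]'

```text
time: 12.0
tool_pos: [0.5037, -0.0104, 0.0073]
tool_rot: [-0.0, 0.748, 0.664, -0.0]
contact_force: [0.1, -1.0, -1.2]
gripper_width: 0.549
```

```bash
python3 fm.py
```

```text
-0.172 42 0.0244 0.0469
-0.16 60 0.0186 0.0456
-0.148 66 0.017 0.0459
-0.136 29 0.0159 0.0467
-0.112 13 -0.0015 0.0249
-0.1 173 -0.0463 0.0478
-0.088 206 -0.0682 0.0668
-0.076 236 -0.0677 0.0693
-0.064 239 -0.0639 0.0638
-0.052 241 -0.0579 0.0583
-0.04 250 -0.0563 0.0557
-0.028 148 -0.0737 0.0738
front -0.03 -0.0314 -0.8272
front -0.02 -0.0302 -0.8275
front -0.01 -0.031 -0.8283
front 0 -0.03 -0.8284
front 0.01 -0.0301 -0.8286
front 0.02 -0.0304 -0.8274
front 0.03 -0.032 -0.8279
[-0.1882  0.0005] [-0.57216572  0.67626023 -0.33176851] 12.05
```

play_rows --deltas '[[[0.001, 0.008, 0], 0], [[0.002, 0.016, 0], 0], [[0.0029, 0.024, 0], 0], [[0.0038, 0.032, 0], 0], [[0.0048, 0.04, 0], 0]]'

```text
time: 12.68
tool_pos: [0.5086, 0.0296, 0.0074]
tool_rot: [0.0, 0.748, 0.664, 0.0]
contact_force: [-0.2, -1.3, -0.7]
gripper_width: 0.552
```

play_rows --deltas '[[[0.0006, 0.005, 0], 0], [[0.0012, 0.01, 0], 0], [[0.0018, 0.015, 0], 0], [[0.0024, 0.02, 0], 0], [[0.003, 0.025, 0], 0]]'

```text
time: 13.3
tool_pos: [0.5116, 0.0543, 0.0074]
tool_rot: [0.0, 0.748, 0.664, 0.0]
contact_force: [0.2, -1.4, 0.4]
gripper_width: 0.551
```

```bash
python3 fm.py|tail -9
```

```text
-0.052 6 0.0257 0.0607
front -0.03 -0.6466 -0.8287
front -0.02 -0.6482 -0.828
front -0.01 -0.6495 -0.8284
front 0 -0.6516 -0.8275
front 0.01 -0.6529 -0.8281
front 0.02 -0.0596 -0.8277
front 0.03 -0.0576 -0.8273
[-0.1232  0.0004] [ 0.54047037 -0.88183458  0.66545343] 13.35
```

Creep until the stop force rises.

play_rows --deltas '[[[0.0002, 0.002, 0], 0], [[0.0005, 0.004, 0], 0], [[0.0006, 0.0055, 0], 0], [[0.0006, 0.0055, 0], 0]]'

```text
time: 13.85
tool_pos: [0.5121, 0.0597, 0.0073]
tool_rot: [-0.0, 0.748, 0.664, 0.0]
contact_force: [-0.3, -1.4, 1.1]
gripper_width: 0.55
```

play_rows --deltas '[[[0.0001, 0.001, 0], 0], [[0.0001, 0.001, 0], 0]]'

```text
time: 14.1
tool_pos: [0.5122, 0.0606, 0.0073]
tool_rot: [0.0, 0.748, 0.664, 0.0]
contact_force: [0.3, -2.3, 0.7]
gripper_width: 0.549
```

play_rows --deltas '[[[0.0001, 0.001, 0], 0], [[0.0001, 0.001, 0], 0]]'

```text
time: 14.35
tool_pos: [0.5123, 0.0616, 0.0073]
tool_rot: [-0.0, 0.748, 0.664, 0.0]
contact_force: [-0.3, -2.6, 1.7]
gripper_width: 0.553
```

play_rows --deltas '[[[0.0001, 0.001, 0], 0], [[0.0001, 0.001, 0], 0]]'

```text
time: 14.6
tool_pos: [0.5124, 0.0626, 0.0073]
tool_rot: [-0.0, 0.748, 0.664, 0.0]
contact_force: [0.5, -1.7, 1.0]
gripper_width: 0.549
```

play_rows --deltas '[[[0.0001, 0.001, 0], 0], [[0.0001, 0.001, 0], 0]]'

```text
time: 14.85
tool_pos: [0.5125, 0.0628, 0.0073]
tool_rot: [0.001, 0.747, 0.664, -0.001]
contact_force: [0.2, -4.6, 1.0]
gripper_width: 0.547
```

play_rows --deltas '[[[0.0001, 0.001, 0], 0], [[0.0001, 0.001, 0], 0], [[0.0001, 0.001, 0], 0]]'

```text
time: 15.22
tool_pos: [0.5127, 0.0629, 0.0074]
tool_rot: [0.001, 0.747, 0.664, -0.001]
contact_force: [-0.9, -8.5, 1.2]
gripper_width: 0.548
```

```bash
python3 fm.py|tail -1
```

```text
[-0.1151  0.0003] [-0.4964934  -8.56125932  0.13120556] 15.275
```

play_rows --deltas '[[[-0.0012, -0.01, 0], 0], [[-0.0036, -0.03, 0.0], 0], [[-0.006, -0.05, 0.03], 0], [[-0.006, -0.06, 0.08], 0], [[-0.006, -0.1, 0.13], 0]]' --grip -1

```text
time: 15.9
tool_pos: [0.506, -0.0338, 0.137]
tool_rot: [-0.001, 0.747, 0.665, 0.0]
contact_force: [2.1, -0.5, 0.3]
gripper_width: 0.002
```

play_rows --deltas '[[[0.02, -0.06, 0.02], 0], [[0.04, -0.12, 0.02], 0], [[0.06, -0.16, 0.02], 0], [[0.06, -0.16, 0.02], 0]]'

```text
time: 16.4
tool_pos: [0.5671, -0.1971, 0.1558]
tool_rot: [-0.0, 0.749, 0.663, 0.0]
contact_force: [-0.7, 1.0, 0.4]
gripper_width: -0.001
```

Run:
```python
from h import *
im,P=cloud();Z=P[...,2];cv2.imwrite("pics/t5.png",cv2.resize(im[130:290,160:400],None,fx=3.3,fy=3.3))
R=(P[...,:2]-O);xr=R@X;yr=R@Y
k=(xr>-.13)&(xr<-.03)&(abs(yr)<.075)&(Z>.006)&(Z<.02)
for y0 in np.arange(-.04,.041,.01):
    kk=k&(abs(yr-y0)<.005);print("rear",y0.round(3),xr[kk].min().round(4))
for x0 in(-.1,-.094,-.09):
    kk=k&(abs(xr-x0)<.003)&(abs(yr)<.06);print(x0,yr[kk].min(),yr[kk].max())
m=(xr>-.06)*0
# button
b=wf(0,-.103);k=(np.hypot(*(np.moveaxis(P[...,:2]-b,-1,0)))<.03)&(Z>.02)
q=P[k];print("pod",b,np.percentile(q[:,2],[5,50,90,95,99]))
for lo in(.035,.04,.045,.05): 
    t=q[q[:,2]>lo];print(lo,len(t),t.mean(0),t[:,2].max(),cv2.minEnclosingCircle(t[:,:2].astype(np.float32)))
s=status.state();print(s["tool_pos"],rf(s["tool_pos"]),s["tool_rot"],s["gripper_width"])
```

```text
rear -0.04 -0.1036
rear -0.03 -0.1046
rear -0.02 -0.1039
rear -0.01 -0.1045
rear 0.0 -0.104
rear 0.01 -0.1045
rear 0.02 -0.1043
rear 0.03 -0.1047
rear 0.04 -0.1042
-0.1 -0.04330847307484649 0.04439331198895739
-0.094 -0.0452950125603139 0.044815970766912905
-0.09 -0.0452950125603139 0.04533676463474261
pod [0.62887545 0.16500439] [0.02761666 0.03913487 0.05063776 0.05129789 0.05179764]
0.035 271 [0.62551289 0.1648064  0.04387024] 0.05225549898464488 ((0.6243072152137756, 0.1647540032863617), 0.02583506517112255)
0.04 212 [0.62837839 0.16452706 0.04547927] 0.05225549898464488 ((0.6287712454795837, 0.16529950499534607), 0.020352590829133987)
0.045 99 [0.62837942 0.16496263 0.05004952] 0.05225549898464488 ((0.6289624571800232, 0.1656198352575302), 0.013024435378611088)
0.05 54 [0.62879787 0.16402871 0.05121577] 0.05225549898464488 ((0.628099799156189, 0.16389816999435425), 0.010880069807171822)
[ 0.56648647 -0.19530531  0.15550981] [-0.3652 -0.0837] [-8.36741957e-04  7.48283248e-01  6.63378754e-01  3.30327988e-04] 0.0009112970559185342
```

View pics/t5.png

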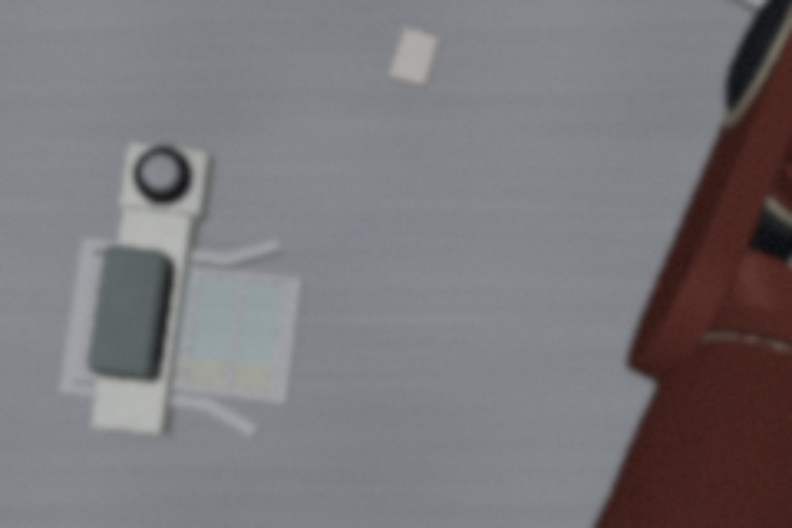

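play_rows --deltas '[[[0.01, 0.06, 0], 0], [[0.02, 0.12, 0], 0], [[0.03, 0.18, 0], 0], [[0.042, 0.24, 0], 0], [[0.052, 0.3, 0], 0]]'

```text
time: 17.08
tool_pos: [0.6174, 0.109, 0.156]
tool_rot: [-0.001, 0.747, 0.665, 0.0]
contact_force: [1.2, 0.0, -0.3]
gripper_width: 0.003
```

play_rows --deltas '[[[0.005, 0.03, 0], 0], [[0.011, 0.061, 0], 0], [[0.011, 0.061, -0.03], 0], [[0.011, 0.061, -0.06], 0], [[0.011, 0.061, -0.06], 0]]'

```text
time: 17.7
tool_pos: [0.6258, 0.1675, 0.0925]
tool_rot: [-0.002, 0.747, 0.665, -0.003]
contact_force: [-0.1, 0.2, 0.1]
gripper_width: -0.001
```

play_rows --deltas '[[[0, 0, 0], 0], [[0, 0, 0], 0]]'

```text
time: 17.95
tool_pos: [0.6306, 0.1669, 0.0983]
tool_rot: [0.001, 0.748, 0.664, 0.001]
contact_force: [0.2, 0.3, 0.7]
gripper_width: -0.001
```

Shift by about (-1.5, -2) mm and descend to just above the button.

play_rows --deltas '[[[-0.0015, -0.002, -0.012], 0], [[-0.0015, -0.002, -0.024], 0], [[-0.0015, -0.002, -0.034], 0], [[-0.0015, -0.002, -0.038], 0], [[-0.0015, -0.002, -0.038], 0]]'

```text
time: 18.58
tool_pos: [0.6278, 0.1645, 0.0574]
tool_rot: [-0.0, 0.748, 0.664, -0.0]
contact_force: [-0.2, -0.9, 0.3]
gripper_width: -0.003
```

play_rows --deltas '[[[0, 0, -0.002], 0], [[0, 0, -0.004], 0], [[0, 0, -0.004], 0], [[0, 0, -0.004], 0]]'

```text
time: 19.08
tool_pos: [0.6282, 0.1645, 0.0543]
tool_rot: [0.0, 0.748, 0.664, 0.0]
contact_force: [-0.1, 0.7, 0.3]
gripper_width: 0.001
```

Run:
```python
from h import *
im,d=grab_frame("scene");cv2.imwrite("pics/s6.png",cv2.resize(im[160:290,240:420],None,fx=4.4,fy=4.4,interpolation=cv2.INTER_CUBIC))
```

```text
(no output)
```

View pics/s6.png

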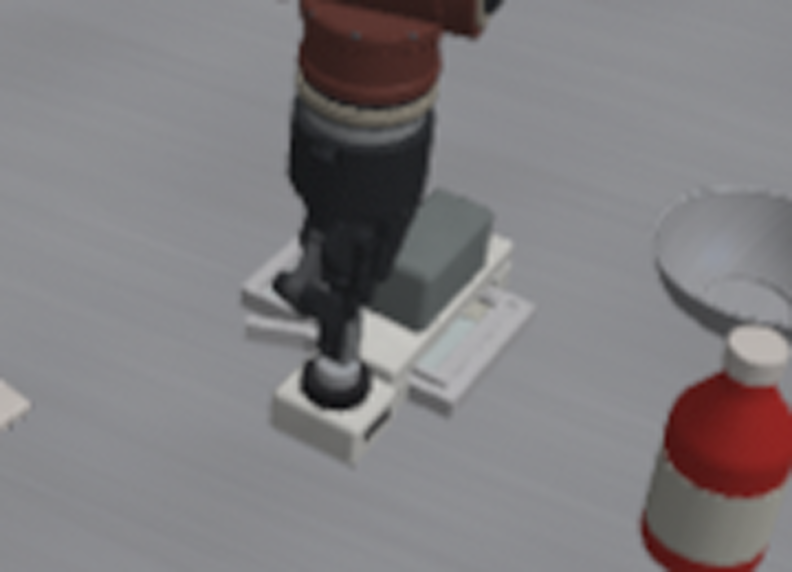

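play_rows --deltas '[[[0, 0, -0.002], 0], [[0, 0, -0.004], 0], [[0, 0, -0.005], 0], [[0, 0, -0.005], 0]]'

```text
time: 19.62
tool_pos: [0.6283, 0.1646, 0.0494]
tool_rot: [0.0, 0.748, 0.664, 0.0]
contact_force: [-1.0, 0.8, 2.4]
gripper_width: -0.0
```

play_rows --deltas '[[[0, 0, -0.001], 0], [[0, 0, -0.002], 0], [[0, 0, -0.002], 0]]'

```text
time: 20.0
tool_pos: [0.6283, 0.1645, 0.0473]
tool_rot: [0.0, 0.748, 0.664, 0.0]
contact_force: [-1.0, 0.2, 2.5]
gripper_width: -0.003
```

play_rows --deltas '[[[0, 0, -0.001], 0], [[0, 0, -0.0015], 0], [[0, 0, -0.0015], 0]]'

```text
time: 20.38
tool_pos: [0.6283, 0.1645, 0.0461]
tool_rot: [0.0, 0.748, 0.664, 0.0]
contact_force: [-0.8, -0.8, 5.1]
gripper_width: 0.001
```

play_rows --deltas '[[[0, 0, -0.0008], 0], [[0, 0, -0.0015], 0], [[0, 0, -0.0015], 0]]'

```text
time: 20.75
tool_pos: [0.6284, 0.1646, 0.0459]
tool_rot: [0.0, 0.748, 0.664, -0.0]
contact_force: [-4.2, -0.6, 11.4]
gripper_width: 0.001
```

Bottomed out at 0.046 (top was ~0.0515–0.052, full 6 mm travel). Release.

play_rows --deltas '[[[0, 0, 0.005], 0], [[0, 0, 0.015], 0], [[0, 0, 0.05], 0], [[0, 0, 0.1], 0], [[0, 0, 0.11], 0]]'

```text
time: 21.38
tool_pos: [0.6302, 0.1649, 0.1587]
tool_rot: [0.002, 0.748, 0.664, 0.003]
contact_force: [-0.3, 0.9, -0.6]
gripper_width: 0.001
```

play_rows --deltas '[[[0, -0.06, 0], 0], [[-0.02, -0.12, 0], 0], [[-0.04, -0.18, 0], 0], [[-0.06, -0.24, 0], 0], [[-0.07, -0.3, 0], 0]]'

```text
time: 22.0
tool_pos: [0.5562, -0.1362, 0.1526]
tool_rot: [-0.001, 0.747, 0.664, -0.001]
contact_force: [1.0, -0.2, 0.5]
gripper_width: -0.002
```

play_rows --deltas '[[[0, -0.04, 0], 0], [[0, -0.06, 0], 0], [[0, -0.06, 0], 0], [[0, -0.06, 0], 0]]'

```text
time: 22.5
tool_pos: [0.5582, -0.1935, 0.1536]
tool_rot: [-0.001, 0.747, 0.665, 0.0]
contact_force: [-0.0, -0.1, 0.2]
gripper_width: -0.002
```

Run:
```python
from h import *
im,P=cloud();Z=P[...,2];cv2.imwrite("pics/t7.png",cv2.resize(im[130:290,160:400],None,fx=3.3,fy=3.3))
R=(P[...,:2]-O);xr=R@X;yr=R@Y
k=(xr>-.13)&(xr<-.03)&(abs(yr)<.075)&(Z>.006)&(Z<.02)
for y0 in np.arange(-.04,.041,.02):
    kk=k&(abs(yr-y0)<.005);print("rear",y0.round(3),xr[kk].min().round(4),np.median(Z[kk]))
for x0 in(-.1,-.094):
    kk=k&(abs(xr-x0)<.003)&(abs(yr)<.06);print(x0,yr[kk].min(),yr[kk].max())
q=P[(np.hypot(P[...,0]-.629,P[...,1]-.165)<.01)];print("button z",np.percentile(q[:,2],[10,50,90]))
P0=np.load("P0.npy")
for n,b in dict(jar=(396,160,431,189),cassette=(275,139,295,156),bottle=(87,172,133,210),bowl=(88,250,155,313)).items():
    for Q in(P0,P):
        q=Q[b[1]:b[3],b[0]:b[2]].reshape(-1,3);q=q[(q[:,2]>.005)];print(n,q.min(0).round(3),q.max(0).round(3))
s=status.state();print(s["tool_pos"],s["contact_force"],s["time"])
```

```text
rear -0.04 -0.1037 0.012730586206760042
rear -0.02 -0.104 0.012127241058991323
rear 0.0 -0.104 0.011745000783989712
rear 0.02 -0.1044 0.01192720820756521
rear 0.04 -0.1041 0.012623095761484793
-0.1 -0.043466075246769535 0.044243729770581164
-0.094 -0.04296830183064608 0.04485670410365015
button z [0.05038026 0.05110053 0.05177948]
jar [ 0.616 -0.34   0.005] [ 0.676 -0.28   0.072]
jar [ 0.524 -0.188  0.393] [ 0.558 -0.135  0.486]
cassette [ 0.704 -0.031  0.005] [0.745 0.003 0.01 ]
cassette [ 0.704 -0.031  0.005] [0.745 0.003 0.009]
bottle [0.575 0.35  0.005] [0.64  0.416 0.151]
bottle [0.575 0.35  0.006] [0.64  0.414 0.15 ]
bowl [0.336 0.287 0.005] [0.467 0.425 0.05 ]
bowl [0.336 0.288 0.005] [0.467 0.425 0.05 ]
[ 0.5582739  -0.1933372   0.15372066] [-0.30257327  0.68443451 -0.34605587] 22.55
```

View pics/t7.png

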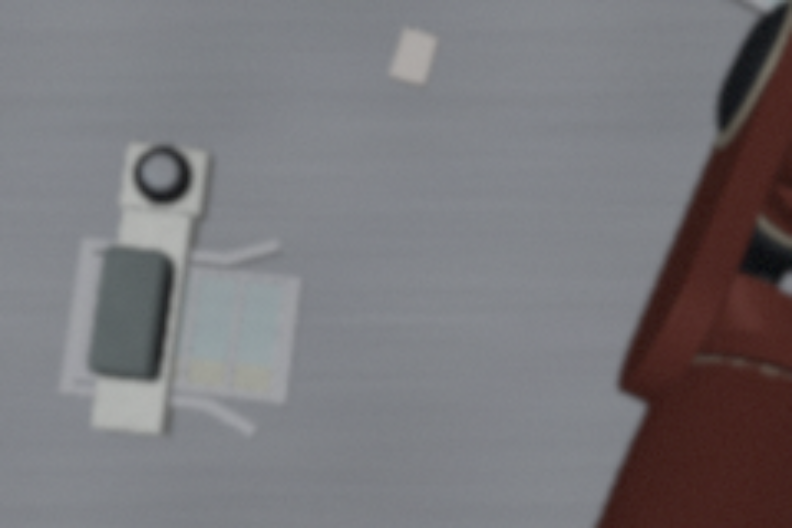

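The carrier is home, with its rear edge square to the lane. The button is up, and the robot is clear of everything.

```bash
python3 -c "
from plant import ticket;print(ticket.job_done())"
```

```text
the job is handed in; nothing more can be done
None
```

The carrier is home against the end stop and the start button was pressed and released. I handed the job in at about 22.6 s; no verdict is reported.

**Push:** I took the look-alike farthest to the robot's left. I pushed it sideways into line with the lane using two half-open fingertips. From behind, I then pushed it between the guides and under the bridge until the force rose to about 8.5 N at the stop.

**Button:** With the fingers shut I pressed it straight down. It bottomed out about 6 mm below its starting height, at 11 N. I then let it go and moved the arm away.

**Last checks:**
- **Carrier:** its rear edge is at x of about -0.104 m in the reader's frame, where -0.105 m is expected. It is centred to within about 1 mm, square and flat.
- **Button:** its top is back at 0.051 m, the height it had before the press.
- **Cassette, bottle and bowl:** none has moved.
- **Jar:** I could not recheck it because the arm hid it in the last top picture. It was in place in the scene picture taken during the rear push, and nothing went near it after that.

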